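Zero the rotary index table

ROBOT

A 6-joint arm with a two-finger parallel gripper is mounted at the origin on a cart in front of the work surface, level with it; the furniture and walls round the work are solid. World frame = base frame: x ahead of the robot, y to its left, z up, the work surface at z = 0. Lengths are in mm, angles in degrees, forces in N, time in s.
With the tool pointing down it reaches from about 325 to 925 mm from the base axis. Payload 3.1 kg.
Tool frame: the origin (TCP) lies between the finger pads; the fingertips stand 19 mm ahead of it and the grasp point (between the pads) is the TCP; z points along the fingers, y is the line along which they close (so a half turn about z gives the same grasp; the last joint's range is limited). The gripper opens to 85 mm and grips with 20 to 120 N. Pads are 22 mm wide; open, the fingers measure 114 mm over their backs; the gripper's body (76 mm by 85 mm) begins 54 mm behind the grasp point. The pads swing forward as they close: fully open they stand 13 mm farther back than shut.
Start: joints at [68.858, 12.427, 92.441, -0, 75.132, -6.429], TCP at [158.722, 604.522, 250.3] pointing down, gripper open.
Joint ranges: [-157.48, 157.48], [-44.54, 120.13], [17.64, 146.25], [-64.5, 244.5], [7.68, 150.69], [-147.95, 147.95]. Speed limits (degrees/s): [159.86, 159.86, 180, 180, 180, 180].

INTERFACE

Orientations are given as [roll, pitch, yaw] about the fixed x, y, z axes, in that order (R = Rz(yaw) Ry(pitch) Rx(roll)).
In Python, from bench import readout, vision, robot gives the robot as it stands. The module is installed in compiled form; this text tells all that it offers.
- The arm moves only by the tool carry_out, never from a script. Its argument "deltas" is a list that holds one entry, the list of rows, each a list of 6 numbers: the shift along the tool's x, y, z in m, then the turn, a rotation vector about the tool's x, y, z in units of 6 degrees (1.0 is 6 degrees). In form: [[[x, y, z, wx, wy, wz], ...]]. A call has 1 to 10 rows; each row shifts and turns the commanded pose from where the row before left it, along the tool's axes as they then stand; what a row does not reach is not made up. A row lasts 1/10 s, in which the tool goes at most 50 mm and 8.59 degrees, less where a joint would pass 70% of its speed; a pose out of reach is approached as far as the arm can. A call is refused whole if a number of a shift passes 0.05 or a number of a turn 1, either way. A call with a gripper value outside its range is refused whole. "gripper" is the opening, from -1 (shut) to 1 (fully open), so that 0 is half open, set as the call begins (left out, the last holds). The fingers move at their own pace and stop on an object; "newtons" is the grip in N (left out, the last holds). Time passes only in rows, so rows that do not move let the fingers close. It gives the time, the measured TCP pose, the force, the opening and the grip force at its end, in the units of the state.
- readout.get_state(): the state, without advancing time (a new reading comes with each control period).
- vision.grab_frame(name): name is "scene" or "top"; returns the picture (384x512x3 uint8, red, green, blue); there is no depth.
- vision.calibration(name): a dict with "K" (3x3 intrinsics, pixels), "T" (4x4, takes a point from camera to world coordinates). Camera axes: x right, y down, z forward; pixel columns grow to the right and rows downward; lengths in mm; the calibration is good to about 2 mm. A picture is of the moment at which its call begins. calibration takes no time and is no camera call.
- robot.close_job(): hands the job in; it is judged then, once.
The state is a dict: "t": time; "joint_positions": joint angles; "qd": joint speeds; "effort": joint torques, N m; "tcp_pos": TCP position; "orientation": TCP orientation; "force": force on the tool from outside, world axes, zero at the start; "moment": the same for the moment, N m; "gripper_width": finger opening in mm; "grasp_force": force on a finger pad.
Only numpy, scipy, OpenCV 4.12 (cv2) and the standard library are available. Lean on these libraries where they do the work, as an engineer would, in place of code of your own. Each camera call takes 0.05 s, during which the arm holds its last target. There are 200 camera calls.

TASK

Zero the rotary index table for the next print job: push its dial round gently by the upright peg, using the fingertips only, until the white index mark at the dial's edge lines up with the one long line on the scale plate. Then press the round grey set button in its black housing on the same base plate all the way down to store the zero, and let it come up again. Do not grip or lean on the dial, and leave the loose parts and tools lying around where they are.

Things in the scene. Friction and masses are not known exactly. Their poses are not given: they have to be found in the camera images.
- index_table: Rotary index table, bolted down: grey base plate 210 x 310 x 12 mm. Origin on the table surface below the dial's axis, z up; the plate reaches 105 mm along +x, -x and +y, 205 mm along -y. On it: a fixed round aluminium scale plate, 208 mm across, top 28 mm above the table; on that the dial. Fixed set button at x -30, y -155 mm.
- peg_top (a point): Centre of the top of the dial's upright steel drive peg, 72 mm above the table. The peg is 16 mm in diameter, rises 36 mm from the dial's face (its foot, the lowest 5 mm, is flared to 24 mm) and stands 50 mm from the dial's axis, opposite the index mark.
- index_mark (a point): Outer end of the index mark, a white radial line 30 mm long and 3.5 mm wide on the dark dial's face; this point is on the dial's edge, 80 mm from its axis, 36 mm above the table. It turns with the dial.
- zero_line (a point): Inner end of the one long line of the scale plate (black, 22 mm long, 3.5 mm wide; the other lines are thin, 7 mm long, every 15 degrees), 80 mm from the dial's axis, 28 mm above the table. It does not move. The dial is set when index_mark is straight above it.
- set_button_top (a point): Centre of the top of the round grey set button, 32 mm in diameter, 36 mm above the table, in a black housing on the base plate beside the scale plate. It is pressed straight down; the spring lets it come up again.
- set_button (a joint): Travel of the set button in m: 0 up, 0.008 all the way down (5 N).
- star_knob: Loose black star knob, 36 mm across, 27 mm high, lying on the base plate; origin under its centre. Leave alone.
- jig_block: Loose jig block: black 40 x 40 x 20 mm foot with a stepped steel pin, 52 mm high in all, standing behind the index table; origin under its centre. Leave alone.
- jar_lid: Loose black jar lid, 60 mm across, 14 mm high, left of the index table; origin under its centre. Leave alone.
- hex_key: Loose black hex key, 92 x 38 x 8 mm, in front of the index table; origin under its centre. Leave alone.
- wrench: Loose steel wrench, 136 x 28 x 9 mm, right of the index table; origin under its centre. Leave alone.
- wood_block: Loose wood block, 24 x 70 x 18 mm, behind the index table; origin under its centre. Leave alone.
- index_dial: The dial: dark disc 160 mm across, its face 36 mm above the table, with a hub 28 mm across and 6 mm high. Origin on its axis, 28 mm above the table; x points to the peg, -x to the index mark. Turns without end either way about the vertical; stays where it is left (about 2.5 N at the peg turns it).

How it is judged:
By the outcome, as a careful person would: the job done as asked, in the order asked, and still so for the second after the job is handed in, with the robot touching nothing.
It also fails if it takes over 58 s, if anything falls off the work surface, if the arm or the gripper's body presses on something with over 40 N, if the wrist force passes 120 N, or if a joint passes its speed limit or range.

## Working session

There is one attempt and no reset: what is moved stays moved. The work goes in short steps, Python scripts to look and compute and a tool call to move; the robot and the scene stay as the last step left them, time stands still between calls to the robot, and variables do not carry over. Pictures are saved under pics/ and viewed, at most 10 in all, crops included, and the job is handed in when it is done.

Besides the shell and the picture viewer there is one more tool, called after "Request:" as name(argument=value, ...), one argument or row to a line, values as JSON. carry_out: Moves the arm, as the interface text tells. Its arguments: {"type":"object","properties":{"deltas":{"type":"array","items":{"type":"array","items":{"type":"array","items":{"type":"number"}}}},"gripper":{"type":"number"},"newtons":{"type":"number"}},"required":["deltas"]}

```bash
mkdir -p pics; python3 - <<'E'
from bench import readout, vision
import cv2,numpy as np
for n in("scene","top"):
    cv2.imwrite(f"pics/{n}0.png",vision.grab_frame(n)[:,:,::-1]); c=vision.calibration(n); print(n,np.round(c["K"],1).tolist(),np.round(c["T"],3).tolist())
s=readout.get_state();print(s["t"],s["tcp_pos"],s["orientation"],s["gripper_width"])
E
```

```text
scene [[409.3, 0.0, 261.0], [0.0, 409.3, 184.0], [0.0, 0.0, 1.0]] [[0.661, -0.449, 0.602, 55.997], [-0.751, -0.387, 0.536, -403.826], [-0.008, -0.805, -0.593, 579.202], [0.0, 0.0, 0.0, 1.0]]
top [[472.3, 0.0, 260.0], [0.0, 472.3, 181.4], [0.0, 0.0, 1.0]] [[0.008, -0.999, 0.048, 501.548], [-1.0, -0.008, 0.009, 32.375], [-0.008, -0.048, -0.999, 1239.34], [0.0, 0.0, 0.0, 1.0]]
0.1 [158.46509035 603.83810331 249.07947401] [-1.79874058e+02 -1.25115830e-02  1.65287536e+02] 85.19728967821517
```

View pics/top0.png

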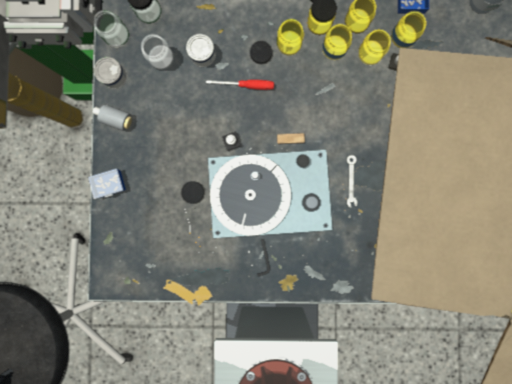

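View pics/scene0.png

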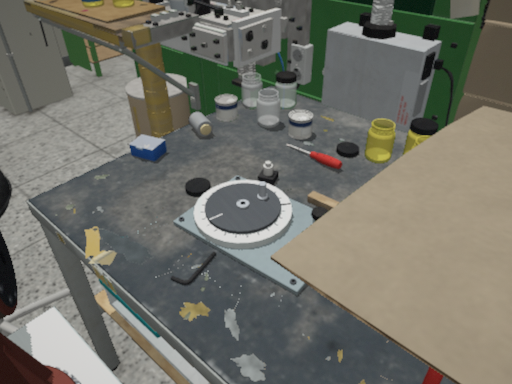

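The top view shows the dial centred near (250,195), the peg near (255,175), the mark near (243,218), the long line near (277,169), and the button near (311,202). I'll zoom in for exact pixels.

```bash
cat > h.py <<'E'
import cv2,numpy as np
from bench import vision
C=vision.calibration("top");K=np.array(C["K"]);T=np.array(C["T"])
def w(u,v,z):
    d=T[:3,:3]@np.linalg.solve(K,[u,v,1]);o=T[:3,3];return (o+d*(z-o[2])/d[2])[:2]
def p(P):
    c=T[:3,:3].T@(np.array(P)-T[:3,3]);q=K@c;return q[:2]/q[2]
def crop(name,x0=200,y0=140,W=140,H=105,s=5.7,n=1):
    a=np.mean([vision.grab_frame("top") for _ in range(n)],0).astype(np.uint8)
    c=cv2.resize(a[y0:y0+H,x0:x0+W,::-1],None,fx=s,fy=s,interpolation=cv2.INTER_CUBIC);cv2.imwrite(name,c);return a
E
python3 - <<'E'
from h import *
a=cv2.imread("pics/top0.png");cv2.imwrite("pics/z0.png",cv2.resize(a[140:245,200:340],None,fx=5.7,fy=5.7,interpolation=cv2.INTER_CUBIC))
E
```

```text
(no output)
```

View pics/z0.png

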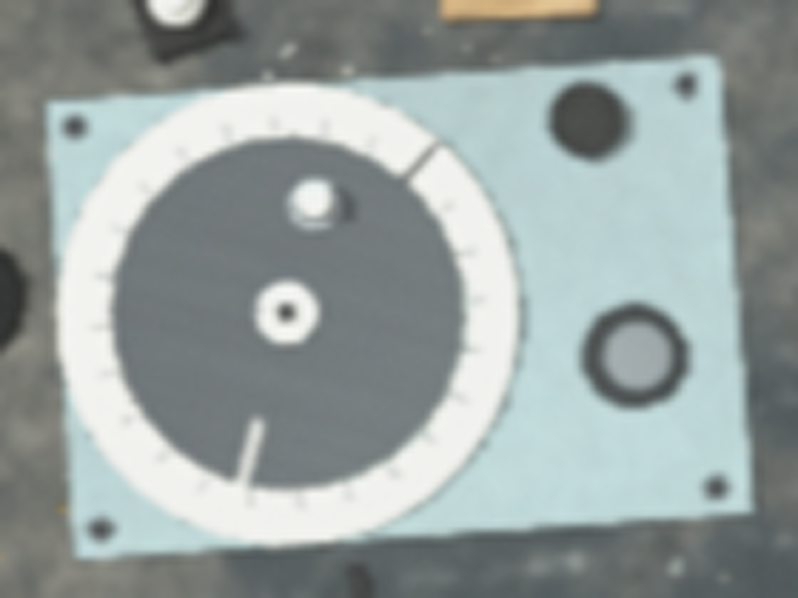

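In the zoomed crop (5.7x, origin 200,140):
- hub (287,312)
- peg top (315,200)
- mark from (258,420) to (241,485)
- long line from (407,180) to (437,146)
- button (637,355)
- star knob (588,120)

```bash
python3 - <<'E'
from h import *
f=lambda x,y,z:w(200+(x+.5)/5.7-.5,140+(y+.5)/5.7-.5,z)
c=f(287,312,42);print("c",c)
for n,x,y,z in[("peg",315,200,72),("mo",241,485,36),("mi",258,420,36),("zi",407,180,28),("zo",437,146,28),("btn",637,355,36),("knob",588,120,27)]:
    q=f(x,y,z);d=q-c;print(n,q.round(1),np.hypot(*d).round(1),np.degrees(np.arctan2(d[1],d[0])).round(1))
q=f(437,146,28)-f(407,180,28);print(np.degrees(np.arctan2(q[1],q[0])))
q=f(241,485,36)-f(258,420,36);print(np.degrees(np.arctan2(q[1],q[0])))
E
```

```text
c [525.43249167  68.17283755]
peg [573.6  55.6] 49.8 -14.7
mo [448.3  88.1] 79.7 165.5
mi [477.3  80.8] 49.8 165.3
zi [585.7  15. ] 80.3 -41.4
zo [601.1   1.6] 100.8 -41.3
btn [507.6 -88. ] 157.2 -96.5
knob [613.5 -66.5] 160.9 -56.8
-40.9328350193155
165.86743484500013
```

Request:
carry_out(
  deltas=[
    [[-0.034,-0.0265,0,0,0,0],[-0.034,-0.0265,0,0,0,0],[-0.034,-0.0265,0,0,0,0],[-0.034,-0.0265,0,0,0,0],[-0.034,-0.0265,0,0,0,0],[-0.034,-0.0265,0,0,0,0],[-0.034,-0.0265,0,0,0,0],[-0.034,-0.0265,0,0,0,0]],
  ],
  gripper=0,
)

```text
t: 0.9
tcp_pos: [368.4, 328.7, 249.9]
orientation: [-180.0, -0.0, 165.3]
force: [-0.5, -0.2, 0.1]
gripper_width: 43.1
grasp_force: 0.0
```

Request:
carry_out(
  deltas=[
    [[-0.034,-0.0265,0,0,0,0],[-0.034,-0.0265,0,0,0,0],[-0.034,-0.0265,0,0,0,0],[-0.034,-0.0265,0,0,0,0],[-0.034,-0.0265,0,0,0,0],[-0.034,-0.0265,0,0,0,0],[-0.034,-0.0265,0,0,0,0],[-0.03,-0.0265,0,0,0,0]],
  ],
)

```text
t: 1.7
tcp_pos: [574.1, 55.6, 249.7]
orientation: [-180.0, -0.0, 165.3]
force: [-0.6, 0.3, -0.9]
gripper_width: 42.7
grasp_force: 0.0
```

Request:
carry_out(
  deltas=[
    [[0,0,0.004,0,0,1],[0,0,0.004,0,0,1],[0,0,0.004,0,0,1],[0,0,0.004,0,0,1],[0,0,0.004,0,0,1],[0,0,0.004,0,0,1],[0,0,0.004,0,0,1],[0,0,0.004,0,0,1],[0,0,0.004,0,0,1],[0,0,0.004,0,0,1]],
  ],
)

```text
t: 2.7
tcp_pos: [572.8, 57.3, 209.4]
orientation: [-179.9, -0.0, 105.0]
force: [-0.4, -0.3, 0.1]
gripper_width: 42.6
grasp_force: 0.0
```

Request:
carry_out(
  deltas=[
    [[0,0,0.004,0,0,1],[0,0,0.004,0,0,1],[0,0,0.004,0,0,1],[0,0,0.004,0,0,1],[0,0,0.004,0,0,1],[0,0,0.004,0,0,1],[0,0,0.004,0,0,1],[0,0,0.004,0,0,1],[0,0,0.004,0,0,1],[0,0,0.004,0,0,1]],
  ],
)

```text
t: 3.7
tcp_pos: [572.8, 57.3, 169.5]
orientation: [-180.0, 0.0, 45.0]
force: [0.5, 0.1, 0.1]
gripper_width: 43.0
grasp_force: 0.0
```

Request:
carry_out(
  deltas=[
    [[0,0,0.004,0,0,1],[0,0,0.004,0,0,1],[0,0,0.004,0,0,1],[0,0,0.004,0,0,1],[0,0,0.004,0,0,1],[0,0,0.004,0,0,1],[0,0,0.004,0,0,1],[0,0,0.004,0,0,1],[0,0,0.004,0,0,1],[0,0,0.004,0,0,1]],
  ],
)

```text
t: 4.7
tcp_pos: [572.8, 57.3, 129.5]
orientation: [180.0, 0.1, -15.0]
force: [-0.2, 0.4, 0.8]
gripper_width: 42.8
grasp_force: 0.0
```

Request:
carry_out(
  deltas=[
    [[0.0014,0.0015,0,0,0,0],[0,0,0,0,0,0],[0,0,0.01,0,0,0],[0,0,0.01,0,0,0],[0,0,0.01,0,0,0],[0,0,0.01,0,0,0],[0,0,0.01,0,0,0],[0,0,0.008,0,0,0],[0,0,0.005,0,0,0],[0,0,0,0,0,0]],
  ],
  gripper=-0.3,
)

```text
t: 5.7
tcp_pos: [573.6, 55.5, 66.2]
orientation: [180.0, 0.1, -14.7]
force: [-1.6, 0.7, 0.1]
gripper_width: 30.0
grasp_force: 0.0
```

No contact so far. Next is the first part of the turn.

Request:
carry_out(
  deltas=[
    [[-7e-05,-0.0026,0,0,0,-0.5],[-7e-05,-0.0026,0,0,0,-0.5],[-7e-05,-0.0026,0,0,0,-0.5],[-7e-05,-0.0026,0,0,0,-0.5],[-7e-05,-0.0026,0,0,0,-0.5],[-7e-05,-0.0026,0,0,0,-0.5],[-7e-05,-0.0026,0,0,0,-0.5],[-7e-05,-0.0026,0,0,0,-0.5],[-7e-05,-0.0026,0,0,0,-0.5],[-7e-05,-0.0026,0,0,0,-0.5]],
  ],
)

```text
t: 6.7
tcp_pos: [575.0, 80.4, 68.0]
orientation: [179.9, -0.1, 15.4]
force: [1.0, -2.5, 0.2]
gripper_width: 30.0
grasp_force: 1.4
```

```bash
python3 -c "
from h import *;crop('pics/z1.png')"
```

```text
(no output)
```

View pics/z1.png

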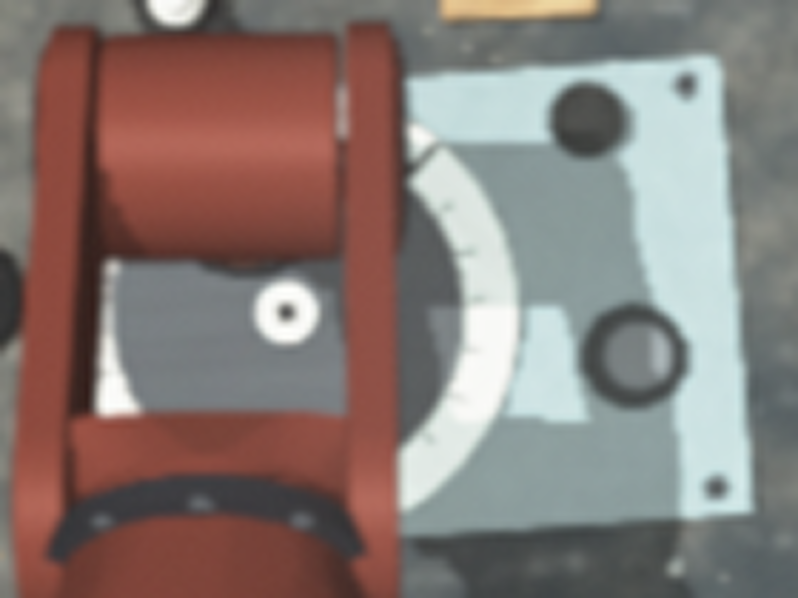

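The arm covers the mark here, but the steady force of about 2.5 N shows the peg is being driven. I'll continue.

Request:
carry_out(
  deltas=[
    [[-7e-05,-0.0026,0,0,0,-0.5],[-7e-05,-0.0026,0,0,0,-0.5],[-7e-05,-0.0026,0,0,0,-0.5],[-7e-05,-0.0026,0,0,0,-0.5],[-7e-05,-0.0026,0,0,0,-0.5],[-7e-05,-0.0026,0,0,0,-0.5],[-7e-05,-0.0026,0,0,0,-0.5],[-7e-05,-0.0026,0,0,0,-0.5],[-7e-05,-0.0026,0,0,0,-0.5],[-7e-05,-0.0026,0,0,0,-0.5]],
  ],
)

```text
t: 7.75
tcp_pos: [562.8, 103.0, 68.0]
orientation: [179.8, -0.1, 45.4]
force: [1.9, -1.4, -2.7]
gripper_width: 29.8
grasp_force: 1.5
```

Request:
carry_out(
  deltas=[
    [[-7e-05,-0.0026,0,0,0,-0.5],[-7e-05,-0.0026,0,0,0,-0.5],[-7e-05,-0.0026,0,0,0,-0.5],[-7e-05,-0.0026,0,0,0,-0.5],[-7e-05,-0.0026,0,0,0,-0.5],[-7e-05,-0.0026,0,0,0,-0.5],[-7e-05,-0.0026,0,0,0,-0.5],[-7e-05,-0.0026,0,0,0,-0.5],[-7e-05,-0.0026,0,0,0,-0.5],[-7e-05,-0.0026,0,0,0,-0.5]],
  ],
)

```text
t: 8.75
tcp_pos: [540.9, 116.4, 68.3]
orientation: [179.7, -0.1, 75.3]
force: [3.3, 0.4, -1.8]
gripper_width: 29.8
grasp_force: 1.6
```

Request:
carry_out(
  deltas=[
    [[-7e-05,-0.0026,0,0,0,-0.5],[-7e-05,-0.0026,0,0,0,-0.5],[-7e-05,-0.0026,0,0,0,-0.5],[-7e-05,-0.0026,0,0,0,-0.5],[-7e-05,-0.0026,0,0,0,-0.5],[-7e-05,-0.0026,0,0,0,-0.5],[-7e-05,-0.0026,0,0,0,-0.5],[-7e-05,-0.0026,0,0,0,-0.5],[-7e-05,-0.0026,0,0,0,-0.5],[-7e-05,-0.0026,0,0,0,-0.5]],
  ],
)

```text
t: 9.75
tcp_pos: [515.2, 117.0, 68.5]
orientation: [179.7, -0.0, 105.3]
force: [2.8, 3.2, -1.3]
gripper_width: 29.7
grasp_force: 1.7
```

Request:
carry_out(
  deltas=[
    [[-7e-05,-0.0026,0,0,0,-0.5],[-7e-05,-0.0026,0,0,0,-0.5],[-7e-05,-0.0026,0,0,0,-0.5],[-7e-05,-0.0026,0,0,0,-0.5],[-7e-05,-0.0026,0,0,0,-0.5],[-7e-05,-0.0026,0,0,0,-0.5],[-7e-05,-0.0026,0,0,0,-0.5],[-7e-05,-0.0026,0,0,0,-0.5],[-7e-05,-0.0026,0,0,0,-0.5],[-7e-05,-0.0026,0,0,0,-0.5]],
  ],
)

```text
t: 10.75
tcp_pos: [492.2, 104.4, 68.4]
orientation: [179.7, 0.0, 135.3]
force: [1.0, 4.6, 0.7]
gripper_width: 29.6
grasp_force: 1.8
```

Request:
carry_out(
  deltas=[
    [[-5e-05,-0.002,0,0,0,-0.4],[-5e-05,-0.002,0,0,0,-0.4],[-4e-05,-0.0015,0,0,0,-0.3],[0,0,0,0,0,0],[0,0,0,0,0,0]],
  ],
)

```text
t: 11.25
tcp_pos: [488.2, 99.5, 68.1]
orientation: [179.9, 0.1, 141.8]
force: [0.4, 3.2, 1.2]
gripper_width: 29.7
grasp_force: 1.5
```

```bash
python3 -c "
from h import *;a=crop('pics/z2.png')
b=vision.grab_frame('scene')[130:280,160:360,::-1]
t=cv2.imread('pics/z2.png');t=cv2.resize(t,(400,300));cv2.imwrite('pics/c2.png',np.hstack([t,cv2.resize(b,(400,300),interpolation=cv2.INTER_CUBIC)]))"
```

```text
(no output)
```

View pics/c2.png

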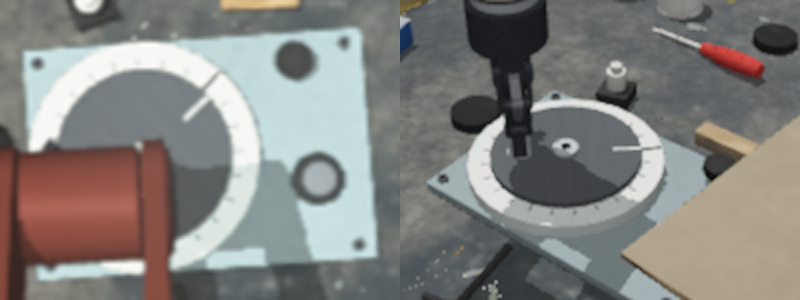

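The mark is now visible, running up to near the long line at about (205,95) in the left half. I'll measure both angles at subpixel precision.

```bash
cat >> h.py <<'E'
def angles(a,c=(525.43,68.17)):
    g=cv2.cvtColor(a,cv2.COLOR_RGB2GRAY).astype(np.float32);th=np.arange(-60,-22,.1);out=[]
    for rs,z,s in((np.arange(54,77,1),36,1),(np.arange(84,99,1),28,-1)):
        uv=np.array([[p([c[0]+r*np.cos(t),c[1]+r*np.sin(t),z]) for t in np.radians(th)] for r in rs]).astype(np.float32)
        im=s*cv2.remap(g,uv[...,0],uv[...,1],cv2.INTER_CUBIC);o=[]
        for half in(im,im[:len(rs)//2],im[len(rs)//2:]):
            m=half.mean(0);k=m.argmax();sl=slice(max(k-35,0),k+36);q=m[sl]-np.median(m);q=np.clip(q-.3*q.max(),0,None);o.append(round(float((q*th[sl]).sum()/q.sum()),2))
        out.append(o)
    return out
E
python3 -c "
from h import *
print(angles(cv2.imread('pics/top0.png')[:,:,::-1])[1]);print(angles(vision.grab_frame('top')))"
```

```text
[-40.74, -40.7, -40.77]
[[-46.1, -46.26, -45.98], [-40.76, -40.73, -40.79]]
```

Request:
carry_out(
  deltas=[
    [[-3e-05,-0.0015,0,0,0,-0.28],[-3e-05,-0.0015,0,0,0,-0.28],[-3e-05,-0.0014,0,0,0,-0.28],[0,0,0,0,0,0],[0,0,0,0,0,0]],
  ],
)

```text
t: 11.9
tcp_pos: [485.2, 95.1, 67.5]
orientation: [180.0, 0.1, 146.9]
force: [1.3, 2.0, 1.2]
gripper_width: 29.7
grasp_force: 1.1
```

```bash
python3 -c "
from h import *
print(angles(vision.grab_frame('top')))"
```

```text
[[-40.01, -39.97, -40.05], [-40.76, -40.73, -40.78]]
```

Request:
carry_out(
  deltas=[
    [[0,0.003,0,0,0,0],[0,0.003,0,0,0,0],[0,0.003,0,0,0,0],[0,0.002,0,0,0,0],[0,0.0015,0,0,0,0],[0,0.0005,0,0,0,0],[0,0,0,0,0,0],[0,0,0,0,0,0]],
  ],
)

```text
t: 12.75
tcp_pos: [491.8, 106.1, 67.3]
orientation: [-180.0, -0.0, 146.9]
force: [-0.3, 0.1, -0.4]
gripper_width: 30.0
grasp_force: 0.0
```

```bash
python3 -c "
from h import *
print(angles(vision.grab_frame('top')))"
```

```text
[[-40.0, -39.96, -40.04], [-40.75, -40.73, -40.77]]
```

Request:
carry_out(
  deltas=[
    [[0,0.0005,0,0,0,0],[0,0.0005,0,0,0,0],[0,0,0,0,0,0],[0,0,0,0,0,0]],
  ],
)

```text
t: 13.2
tcp_pos: [492.4, 107.0, 67.3]
orientation: [-180.0, -0.0, 146.9]
force: [-0.5, -0.3, -0.6]
gripper_width: 30.0
grasp_force: 0.0
```

```bash
python3 -c "
from h import *
print(angles(vision.grab_frame('top')))"
```

```text
[[-40.0, -39.95, -40.04], [-40.76, -40.73, -40.78]]
```

Request:
carry_out(
  deltas=[
    [[0,0.0005,0,0,0,0],[0,0.0003,0,0,0,0],[0,0,0,0,0,0],[0,0,0,0,0,0]],
  ],
)

```text
t: 13.65
tcp_pos: [492.6, 107.4, 67.3]
orientation: [-180.0, -0.0, 146.9]
force: [-1.0, -1.5, 2.1]
gripper_width: 29.4
grasp_force: 1.2
```

```bash
python3 -c "
from h import *
print(angles(vision.grab_frame('top')))"
```

```text
[[-40.42, -40.51, -40.35], [-40.76, -40.73, -40.78]]
```

Request:
carry_out(
  deltas=[
    [[0,0.0003,0,0,0,0],[0,0,0,0,0,0],[0,0,0,0,0,0]],
  ],
)

```text
t: 14.0
tcp_pos: [492.9, 107.9, 67.3]
orientation: [-180.0, -0.0, 146.9]
force: [-1.0, -1.6, 1.3]
gripper_width: 29.7
grasp_force: 1.2
```

```bash
python3 -c "
from h import *
print(angles(vision.grab_frame('top')))"
```

```text
[[-41.11, -41.01, -41.2], [-40.76, -40.73, -40.78]]
```

The mark is within about 0.3° of the line. I'll centre the fingers on the peg, lift clear, and move over to the button with the gripper shut.

Request:
carry_out(
  deltas=[
    [[0,-0.0035,0,0,0,0],[0,-0.003,0,0,0,0],[0,0,-0.005,0,0,0],[0,0,-0.01,0,0,0],[0,0,-0.015,0,0,0],[0,0,-0.015,0,0,0],[0,0,-0.015,0,0,0],[0,0,-0.005,0,0,0]],
  ],
)

```text
t: 14.85
tcp_pos: [491.3, 102.7, 135.1]
orientation: [179.8, 0.2, 146.9]
force: [-0.9, 0.1, -0.5]
gripper_width: 30.2
grasp_force: 0.0
```

Request:
carry_out(
  deltas=[
    [[-0.01,-0.0125,0,0,0,0],[-0.015,-0.0187,0,0,0,0],[-0.015,-0.0187,0,0,0,0],[-0.015,-0.0187,0,0,0,0],[-0.015,-0.0187,0,0,0,0],[-0.015,-0.0187,0,0,0,0],[-0.015,-0.0187,0,0,0,0],[-0.015,-0.0187,0,0,0,0],[-0.0045,-0.006,0,0,0,0],[0,0,0,0,0,0]],
  ],
  gripper=-1,
)

```text
t: 15.85
tcp_pos: [508.1, -88.5, 132.4]
orientation: [180.0, 0.0, 146.8]
force: [0.6, 0.4, 0.0]
gripper_width: -0.4
grasp_force: 0.0
```

```bash
python3 -c "
from h import *
a=vision.grab_frame('top');print(angles(a))
t=cv2.resize(a[130:250,200:360,::-1],(400,300),interpolation=cv2.INTER_CUBIC)
b=vision.grab_frame('scene')[130:310,160:400,::-1]
cv2.imwrite('pics/c3.png',np.hstack([t,cv2.resize(b,(400,300),interpolation=cv2.INTER_CUBIC)]))"
```

```text
[[-41.16, -41.07, -41.23], [-40.76, -40.73, -40.79]]
```

View pics/c3.png

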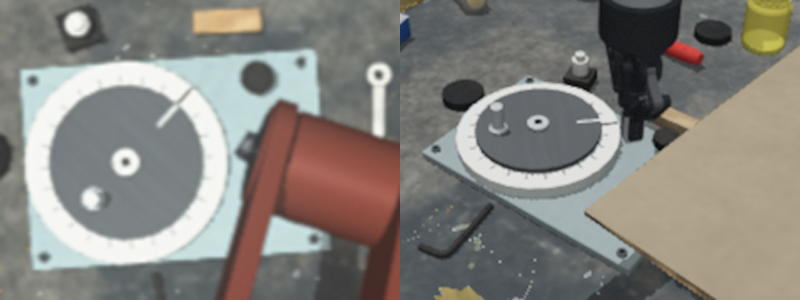

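```bash
python3 -c "
from h import *
crop('pics/c4.png',220,120,200,150,3)"
```

```text
(no output)
```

View pics/c4.png

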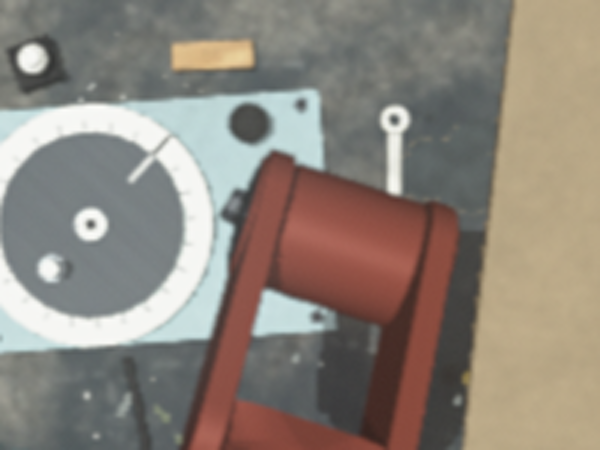

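The arm's right edge at (460,215) is clear of the board edge at about (490,230), so a vertical descent is safe.

Request:
carry_out(
  deltas=[
    [[0,0,0.01,0,0,0],[0,0,0.015,0,0,0],[0,0,0.015,0,0,0],[0,0,0.015,0,0,0],[0,0,0.01,0,0,0],[0,0,0.006,0,0,0],[0,0,0.001,0,0,0],[0,0,0,0,0,0]],
  ],
)

```text
t: 16.8
tcp_pos: [508.3, -87.9, 60.4]
orientation: [180.0, 0.0, 146.9]
force: [-1.6, -0.2, -0.2]
gripper_width: -0.1
grasp_force: 0.0
```

Request:
carry_out(
  deltas=[
    [[0,0,0.001,0,0,0],[0,0,0.001,0,0,0],[0,0,0.001,0,0,0],[0,0,0.001,0,0,0],[0,0,0.001,0,0,0],[0,0,0.001,0,0,0],[0,0,0.001,0,0,0],[0,0,0.001,0,0,0],[0,0,0,0,0,0]],
  ],
)

```text
t: 17.7
tcp_pos: [508.1, -88.0, 52.4]
orientation: [-180.0, 0.0, 146.9]
force: [-1.5, -0.5, 2.8]
gripper_width: -0.0
grasp_force: 1.2
```

Request:
carry_out(
  deltas=[
    [[0,0,0.001,0,0,0],[0,0,0.001,0,0,0],[0,0,0.001,0,0,0],[0,0,0.001,0,0,0],[0,0,0.001,0,0,0],[0,0,0.0005,0,0,0],[0,0,0,0,0,0]],
  ],
)

```text
t: 18.4
tcp_pos: [508.1, -88.0, 47.1]
orientation: [-180.0, -0.0, 146.9]
force: [-1.5, 0.1, 4.7]
gripper_width: 0.3
grasp_force: 2.8
```

Request:
carry_out(
  deltas=[
    [[0,0,0.0005,0,0,0],[0,0,0.0005,0,0,0],[0,0,0.0005,0,0,0],[0,0,0,0,0,0]],
  ],
)

```text
t: 18.8
tcp_pos: [508.3, -88.0, 46.9]
orientation: [-180.0, -0.0, 146.9]
force: [-5.9, 1.6, 14.2]
gripper_width: 0.3
grasp_force: 7.3
```

The button bottomed out: the TCP stopped at z 47 and the force jumped above 5 N. I'll release and retreat.

Request:
carry_out(
  deltas=[
    [[0,0,0.0003,0,0,0],[0,0,0,0,0,0],[0,0,-0.003,0,0,0],[0,0,-0.005,0,0,0],[0,0,-0.008,0,0,0],[0,0,-0.015,0,0,0],[0,0,-0.02,0,0,0],[0,0,-0.02,0,0,0],[0,0,-0.02,0,0,0],[0,0,0,0,0,0]],
  ],
)

```text
t: 19.8
tcp_pos: [510.4, -88.6, 139.0]
orientation: [179.9, 0.4, 146.9]
force: [0.1, -0.1, -0.4]
gripper_width: 0.1
grasp_force: 0.0
```

```bash
python3 -c "
from h import *
a=vision.grab_frame('top');print(angles(a))
t=cv2.resize(a[130:280,200:400,::-1],(400,300),interpolation=cv2.INTER_CUBIC)
b=vision.grab_frame('scene')[130:310,160:400,::-1]
cv2.imwrite('pics/c5.png',np.hstack([t,cv2.resize(b,(400,300),interpolation=cv2.INTER_CUBIC)]))"
```

```text
[[-41.16, -41.08, -41.22], [-40.75, -40.73, -40.76]]
```

View pics/c5.png

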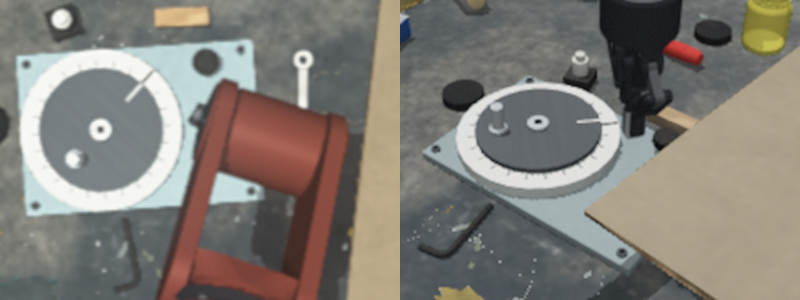

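The mark at (140,85) still lines up with the long line, the loose parts haven't moved, and the robot is touching nothing. I'm handing the job in.

```bash
python3 -c "
from bench import robot
print(robot.close_job())"
```

```text
the job is handed in; nothing more can be done
None
```

The dial's index mark is within about 0.4° of the long line. The set button was then pressed all the way down and released, and the job was handed in at about 20 s with the loose parts unmoved in the final picture and the robot touching nothing.

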